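# Move a sensor module from its foam tray into the inspection stand

## Robot

A 6-joint arm with a two-finger parallel gripper is mounted at the origin on the work surface. World frame = base frame: x ahead of the robot, y to its left, z up, the work surface at z = 0. Lengths are in m, angles in rad, forces in N, time in s.
With the tool pointing down it reaches from about 0.25 to 0.8 m from the base axis. Payload 8.5 kg.
Tool frame: the origin (TCP) lies at the very end of the fingers, on their centre line; the grasp point (between the pads) lies 19 mm behind it; z points along the fingers, y is the line along which they close (so a half turn about z gives the same grasp; the last joint's range is limited). The gripper opens to 85 mm and grips with 20 to 120 N. Pads are 22 mm wide; open, the fingers measure 114 mm over their backs; the gripper's body (76 mm by 85 mm) begins 54 mm behind the grasp point. The pads swing forward as they close: fully open they stand 13 mm farther back than shut.
Start: joints at [1.311, 0.238, -0.013, 1.319, 0, 1.571], TCP at [0.135, 0.507, 0.231] pointing down, gripper open.
Joint ranges: [-2.66, 2.66], [-1.03, 1.9], [-1.14, 1.46], [-1.82, 2.27], [-1.45, 1.34], [-3.14, 3.14]. Speed limits (rad/s): [2.22, 2.22, 2.79, 3.14, 3.14, 3.14].

## Interface

Orientations are given as a rotation vector (axis times angle).
In Python, from rig import arm, eyes, models gives the robot as it stands.
- The arm moves only by the tool move_arm, never from a script. Its argument "steps" is a list of rows, each a list of 2 entries, a list of its own where there are three numbers: the shift along the tool's x, y, z in mm, then the turn, a rotation vector about the tool's x, y, z in degrees. In form: [[[x, y, z], [wx, wy, wz]], ...]. A call has 1 to 12 rows; each row shifts and turns the commanded pose from where the row before left it, along the tool's axes as they then stand; what a row does not reach is not made up. A row lasts 1/12 s, in which the tool goes at most 41.7 mm and 7.16 degrees, less where a joint would pass 70% of its speed; a pose out of reach is approached as far as the arm can. A call with a gripper value outside its range is refused whole. "claw" is the closure in counts, from 0 (fully open) to 255 (shut), set as the call begins (left out, the last holds). The fingers move at their own pace and stop on an object; "newtons" is the grip in N (left out, the last holds). Time passes only in rows, so rows that do not move let the fingers close. It gives the time, the measured TCP pose, the force, the opening and the grip force at its end, in the units of the state.
- arm.observe(): the state, without advancing time (a new reading comes with each control period).
- eyes.capture(name): name is "side" or "top" or "wrist"; returns a dict with "image" (480x640x3 uint8, red, green, blue), "depth" (480x640 float32, m along the optical axis (not along the pixel's ray), 0 where there is no reading), "camera_matrix" (3x3 intrinsics, pixels), "eye" and "attitude" of the camera in the world; the wrist camera has in their place "tool_from_camera" (4x4, takes a point from camera to tool coordinates, whose origin is the TCP and whose axes are the flange's). Camera axes: x right, y up, looking along -z (the intrinsics and any distortion apply to the point x, -y, -z); pixel columns grow to the right and rows downward; lengths in m; the calibration is good to about 2 mm. A picture is of the moment at which its call begins: read the wrist's pose just before it.
- arm.finish_job(): hands the job in; it is judged then, once.
Trained networks look in a picture, given as the dict that the camera call returned (one of the last four; its "shot" number tells which), for a name from the list of things; names that differ only in an ending like _2 or _b are one class to them, and where a whole thing is asked for, a point or a joint stands for the part that bears it (a point fixed in the world has none). Each returns a list of dicts, best first, with "p" (0 to 1); they miss things now and then, are a little off and sometimes report something else, mostly with a low value. They report only what shows in the picture. A call takes as long as a camera call. They do not tell look-alikes from the thing itself.
- models.spot_in(label, picture): "pixel" ([column, row] in pixels, amid what is visible of it).
The state is a dict: "clock": time; "joints": joint angles; "qvel": joint speeds; "effort": joint torques, N m; "eef_pos": TCP position; "tool_rot": TCP orientation; "contact_force": force on the tool from outside, world axes, zero at the start; "torque": the same for the moment, N m; "finger_gap": finger opening in m; "grip_force": force on a finger pad.
Only numpy, scipy, OpenCV 4.12 (cv2) and the standard library are available. Lean on these libraries where they do the work, as an engineer would, in place of code of your own. Each camera call takes 0.05 s, during which the arm holds its last target. There are 200 camera calls.

## Task

Free the sensor module from its foam tray by raising its red end first and drawing it out from under the orange retaining bar. Lay it window up in the guideway of the inspection stand, slide it through the gap under the camera head until it is fully home against the stop, then push the red gate fully across behind it and leave it there. Do not bump the camera head or move the loupe, the ring gauge or the oil bottle.

Things in the scene. Friction and masses are not known exactly. Their poses are not given: they have to be found in the camera images.
- module_mid (a point): Centre (half-way up) of the sensor module, a loose aluminium bar 140 x 40 x 30 mm (along its x, y, z), about 0.32 kg. Its -x end has a red cap, its +x end a black cap; a dark glass window is on its top (+z). It starts lying flat in the tray, red end towards the robot.
- tray_seat (a point): Centre of the module as it lies in the fixed tray; x along the cutout away from the robot. Blue floor 15 mm below. Black foam 22 mm high above the floor: a block beyond the black end (from x=77 mm), walls beside the black half (x 0 to 77, 2.5 mm off it), a 36 mm wide block before the red end (x -72 to -108). Beside the red half no foam: 50 mm finger room each side.
- tray_bar (a point): Middle of the underside of the near edge of the orange retaining bar, 36 mm above the blue floor, 54 mm beyond tray_seat. The bar reaches from here 37 mm in +x, is 8 mm thick and 100 mm wide, over the module's black end. The module can rise only 6 mm flat: its red end must go up over the front foam block (10 to 13 degrees), then the module back in -x by 20 mm or more. Tray axes.
- stand_home (a point): Centre of the module when fully home in the fixed inspection stand; x is the way of insertion, y left, z up. The guideway floor (green base top, x -205 to 95, y -150 to 90 mm) is 15 mm below this, 20 mm above the table. Rails 8 mm high leave a channel 44 mm wide from x=-135 mm on, flaring to 55 mm at x=-178. The stop, 16 mm high, has its face at x=70 mm.
- stand_gap (a point): Middle of the lower edge of the gap in the white portal, on the guideway floor, at the portal's front face, 45 mm before stand_home; same axes. The gap is 50 mm wide and 40 mm high, the portal 12 mm thick, its legs reach 47 mm to either side. The module slides through lengthwise; its red end stays 25 mm in front of the portal when home.
- head_edge (a point): Middle of the lower front edge (yellow) of the camera head, 130 mm above the guideway floor, 90 mm before stand_home; same axes. The head reaches from here 110 mm in +x, is 120 mm wide, its top 115 mm higher. It overhangs the red end of the home module by 20 mm, so to push it home the tool must lean about 32 to 45 degrees, fingers pointing forward and down.
- gate (a joint): Travel (m) of the red sliding gate towards the stand's +y: 0 open at the right, 0.060 fully across behind the home module. Stays where it is left; takes about 2 N. Its bar is 12 mm thick, 12 to 30 mm above the guideway floor, centred 11 mm before the home module's red end; its tip is 55 mm right of the guideway axis when open, 5 mm left of it when across.
- gate_post (a point): Point on the axis of the gate's black upright post, 26 mm above the guideway floor; moves with the gate. The post is 16 mm in diameter, from 12 to 38 mm above the floor; push it towards +y. It stands 140 mm before stand_home; when open 105 mm right of the guideway axis. A red arm 12 mm wide, 12 to 22 mm above the floor, joins it to the bar in +x. Nothing is above it.
- loupe_mid (a point): Centre of a loose black eye loupe, 40 mm in diameter, 42 mm tall. Leave it alone.
- gauge_mid (a point): Centre of a loose steel ring gauge, 44 mm in diameter, 20 mm tall. Leave it alone.
- oil_mid (a point): Centre of a loose yellow oil bottle, 60 mm in diameter, 150 mm tall. Leave it alone.
- module: The sensor module; origin at the centre of its underside, axes as for module_mid.
- head: The camera head with its lens over the guideway, fixed on the stand. Its origin lies on the table, 25 mm before and 35 mm below stand_home.
Not all that is in view belongs to the job. What is meant by the module is not pink, and is the larger of those in its own colour.

How it is judged:
By the outcome, as a careful person would: the job done as asked, in the order asked, and still so for the second after the job is handed in, with the robot touching nothing.
It also fails if it takes over 64 s, if anything falls off the work surface, if the arm or the gripper's body presses on something with over 40 N, if the wrist force passes 120 N, or if a joint passes its speed limit or range.

## Working session

There is one attempt and no reset: what is moved stays moved. The work goes in short steps, Python scripts to look and compute and a tool call to move; the robot and the scene stay as the last step left them, time stands still between calls to the robot, and variables do not carry over. Pictures are saved under pics/ and viewed, at most 10 in all, crops included, and the job is handed in when it is done.

Besides the shell and the picture viewer there is one more tool, called after "Emit:" by a JSON object that holds its "fn" and its "kwargs", one argument or row to a line. move_arm: Moves the arm, as the interface text tells. Its arguments: {"type":"object","properties":{"steps":{"type":"array"},"claw":{"type":"number"},"newtons":{"type":"number"}},"required":["steps"]}

```bash
ls; mkdir -p pics; cat > h.py <<'E'
import numpy as np,cv2
from scipy.spatial.transform import Rotation as R
from rig import arm,eyes,models
def att(a):
    a=np.asarray(a,float)
    return a if a.shape==(3,3) else (R.from_rotvec(a).as_matrix() if a.size==3 else R.from_quat(a).as_matrix())
def cap(n):
    s=arm.observe(); c=eyes.capture(n)
    if n=='wrist':
        T=np.eye(4);T[:3,:3]=R.from_rotvec(s['tool_rot']).as_matrix();T[:3,3]=s['eef_pos']
        c['T']=T@np.array(c['tool_from_camera'])
    else:
        T=np.eye(4);T[:3,:3]=att(c['attitude']);T[:3,3]=c['eye'];c['T']=T
    return c
def ptsmap(c):
    K=np.array(c['camera_matrix']);d=c['depth'];v,u=np.mgrid[:480,:640]
    P=np.stack([(u-K[0,2])/K[0,0]*d,-(v-K[1,2])/K[1,1]*d,-d],-1)
    return P@c['T'][:3,:3].T+c['T'][:3,3]
def save(n,im): cv2.imwrite('pics/'+n,cv2.cvtColor(im,cv2.COLOR_RGB2BGR))
E
python3 - <<'E'
from h import *
s=arm.observe();print({k:np.round(v,3) for k,v in s.items()})
for n in ['side','top']:
    c=cap(n);save(n+'0.png',c['image']);print(n,[ (k,np.round(v,3).tolist()) for k,v in c.items() if k in('camera_matrix','eye','attitude')],[k for k in c])
    P=ptsmap(c)
    for l in ['module','module_mid','tray_seat','tray_bar','stand_home','stand_gap','head_edge','gate','gate_post','loupe_mid','gauge_mid','oil_mid']:
        try:
            for r in models.spot_in(l,c)[:3]:
                u,v=np.round(r['pixel']).astype(int);print(l,u,v,round(r['p'],2),np.round(P[v,u],3))
        except Exception as e: print(l,e)
E
```

```text
pics
{'clock': np.float64(0.0), 'joints': array([ 1.311,  0.239, -0.014,  1.319, -0.   ,  1.571]), 'qvel': array([ 0.001, -0.001,  0.   ,  0.001,  0.   , -0.001]), 'effort': array([-0.0000e+00, -5.3879e+01,  3.4643e+01,  1.9000e-02, -0.0000e+00,
       -0.0000e+00]), 'eef_pos': array([0.135, 0.507, 0.231]), 'tool_rot': array([-4.070e-01, -3.115e+00,  2.000e-03]), 'contact_force': array([-0.419, -0.737, -0.125]), 'torque': array([ 0.005, -0.042, -0.042]), 'grip_force': np.float64(0.0), 'finger_gap': np.float64(0.085)}
side [('camera_matrix', [[503.816, 0.0, 323.607], [0.0, 503.816, 239.399], [0.0, 0.0, 1.0]]), ('eye', [-0.002, -0.645, 0.58]), ('attitude', [0.997, -0.439, -0.757])] ['image', 'depth', 'camera_matrix', 'eye', 'attitude', 'shot', 'T']
module 409 439 0.94 [ 0.403 -0.427  0.03 ]
module 387 320 0.77 [ 0.573 -0.268  0.041]
module 486 363 0.71 [ 0.607 -0.434  0.025]
module_mid 411 442 0.79 [ 0.399 -0.432  0.032]
module_mid 486 366 0.64 [ 0.603 -0.437  0.023]
module_mid 388 318 0.61 [ 0.578 -0.266  0.042]
tray_seat 394 332 0.72 [ 0.587 -0.275  0.011]
tray_bar 390 337 0.81 [ 0.5
[... 679 characters left out ...]
ule_mid 443 326 0.97 [ 0.406 -0.411  0.032]
module_mid 449 245 0.96 [ 0.616 -0.428  0.021]
module_mid 381 256 0.65 [ 0.58  -0.247  0.044]
tray_seat 375 250 0.87 [ 0.597 -0.233  0.026]
tray_seat 169 234 0.46 [0.594 0.239 0.269]
tray_bar 376 250 0.64 [ 0.596 -0.234  0.038]
stand_home 192 250 0.64 [0.566 0.201 0.209]
stand_gap 193 247 0.84 [0.574 0.201 0.203]
stand_gap 264 172 0.41 [0.774 0.056 0.113]
head_edge 193 251 0.92 [0.565 0.201 0.199]
gate 218 266 0.79 [0.544 0.173 0.023]
gate_post 219 269 0.79 [0.536 0.17  0.022]
loupe_mid 297 286 0.47 [ 0.497 -0.033  0.039]
gauge_mid 298 216 0.5 [ 0.685 -0.029 -0.004]
oil_mid 264 173 0.7 [0.771 0.056 0.114]
oil_mid 385 255 0.24 [ 0.583 -0.257  0.045]
```

View pics/side0.png

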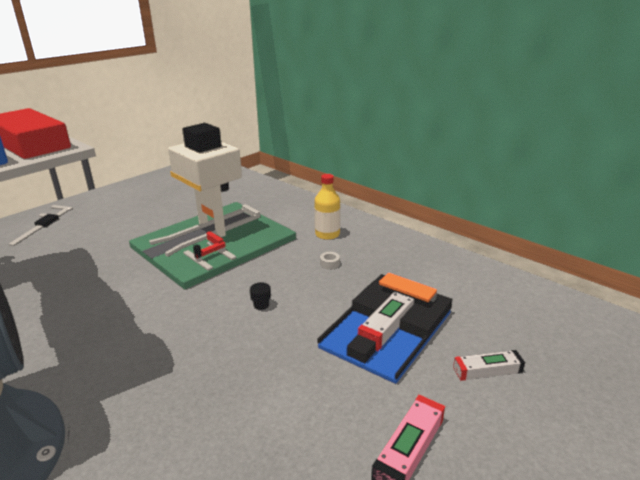

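View pics/top0.png

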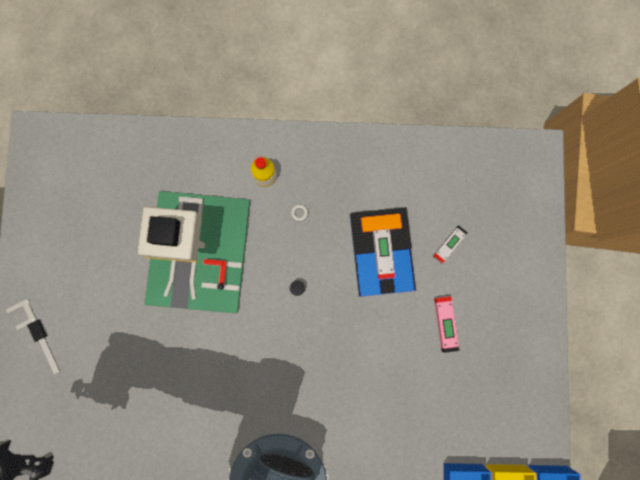

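The side view shows the tray module at (388,318). Look-alikes are the pink bar at (409,439) and a smaller grey bar at (486,363). In the top view they are the tray module (384,250), pink (447,322) and small grey (451,245). By the description I choose the grey one in the tray. The stand is at top (180,250), the gate post at about (221,286), the loupe at (297,287), the ring at (299,213) and the oil bottle at (263,172).

```bash
cat >> h.py <<'E'
def seg(c,h0,h1,smin,vmin,roi=None,zr=(-.02,.4),vmax=256):
    hsv=cv2.cvtColor(c['image'],cv2.COLOR_RGB2HSV).astype(int);P=ptsmap(c)
    m=(hsv[...,0]>=h0)&(hsv[...,0]<=h1) if h0<=h1 else (hsv[...,0]>=h0)|(hsv[...,0]<=h1)
    m&=(hsv[...,1]>=smin)&(hsv[...,2]>=vmin)&(hsv[...,2]<vmax)&(c['depth']>0)&(P[...,2]>zr[0])&(P[...,2]<zr[1])
    if roi: x0,x1,y0,y1=roi; m&=(P[...,0]>x0)&(P[...,0]<x1)&(P[...,1]>y0)&(P[...,1]<y1)
    n,l,st,_=cv2.connectedComponentsWithStats(m.astype(np.uint8))
    if n<2: return None
    k=1+np.argmax(st[1:,4]);mm=l==k
    return P[mm],mm
def rect(Q):
    (cx,cy),(w,h),a=cv2.minAreaRect((Q[:,:2]*1000).astype(np.float32))
    return np.round([cx,cy,w,h,a],1),np.round(np.percentile(Q[:,2],[5,50,95])*1000,1)
E
python3 - <<'E'
from h import *
c=cap('top');T=(.4,.75,-.36,-.12);S=(.35,.8,.0,.4)
for nm,a in dict(orange=(8,20,150,120,T),blue=(105,125,120,60,T),redcap=(172,6,150,80,T),green=(65,90,80,40,S,(0,.05)),gate=(172,6,150,80,S,(0,.08))).items():
    q=seg(c,*a)
    if q: print(nm,len(q[0]),*rect(q[0]))
P=ptsmap(c)
print('table z',P[400,100],P[130,400],P[440,380])
im=c['image'];save('crop1.png',cv2.resize(np.hstack([im[190:330,125:265],im[190:330,340:480]]),None,fx=2.8,fy=2.8,interpolation=cv2.INTER_CUBIC))
E
```

```text
orange 604 [ 669.1 -245.9   42.8  106.7    7.7] [35.  55.7 60.4]
blue 862 [ 534.8 -215.8  109.7   55.6    7.6] [ 7.1 12.3 20.4]
redcap 59 [ 530.1 -260.5    9.6   36.6    7.2] [36.3 41.8 46.1]
green 4532 [582.  227.8 236.5 298.3  86.6] [15.4 20.4 25.4]
gate 191 [529.2 179.7  54.   57.8  85.8] [36.9 45.7 54.5]
table z [0.19573828 0.457995   0.00418571] [ 0.9299797  -0.29861257  0.00114905] [ 0.11190822 -0.25697     0.00099866]
```

View pics/crop1.png

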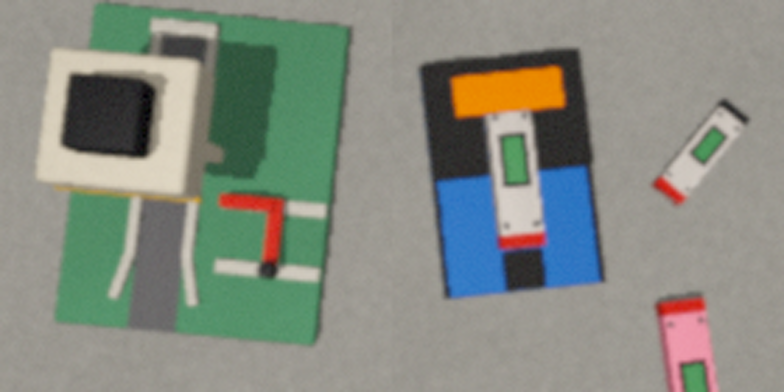

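The crop confirms it: the tray holds the grey module (larger than the loose grey one) with a green/dark window. Its red end is at crop (522,240) and its black end is under the orange bar. The gate post is at crop (268,270), and the gate is open on the right.

```bash
cat >> h.py <<'E'
def pose(yaw,pos,lean=0):
    """tool pointing down, tool x along -(dir yaw); lean>0: fingers point forward (deg)"""
    y=np.deg2rad(yaw);f=np.array([np.cos(y),np.sin(y),0]);t=np.deg2rad(lean)
    z=np.sin(t)*f+np.cos(t)*np.array([0,0,-1]);yy=np.array([-np.sin(y),np.cos(y),0]);x=np.cross(yy,z)
    T=np.eye(4);T[:3,:3]=np.stack([x,yy,z],1);T[:3,3]=pos;return T
def cur():
    s=arm.observe();T=np.eye(4);T[:3,:3]=R.from_rotvec(s['tool_rot']).as_matrix();T[:3,3]=s['eef_pos'];return T
def rows(A,B,n):
    """n rows from A to B straight"""
    dr=R.from_matrix(A[:3,:3].T@B[:3,:3]).as_rotvec();dp=(B[:3,3]-A[:3,3])/n;out=[]
    for i in range(n):
        Ri=A[:3,:3]@R.from_rotvec(dr*i/n).as_matrix()
        out.append([np.round(Ri.T@dp*1000,1).tolist(),np.round(np.rad2deg(dr/n),2).tolist()])
    return out
def show(A,*legs):
    for B,n in legs:
        print('-- to',np.round(B[:3,3],4),'rows',n)
        print(str(rows(A,B,n)).replace(' ','')); A=B
E
python3 - <<'E'
from h import *
c=eyes.capture('wrist');print(np.round(c['tool_from_camera'],3),np.round(c['camera_matrix']))
A=cur()
show(A,(pose(7.6,[.46,-.262,.26]),26))
E
```

```text
[[ 0.     0.957  0.289  0.074]
 [ 1.    -0.    -0.001  0.   ]
 [-0.001  0.289 -0.957 -0.143]
 [ 0.     0.     0.     1.   ]] [[402.   0. 314.]
 [  0. 402. 234.]
 [  0.   0.   1.]]
-- to [ 0.46  -0.262  0.26 ] rows 26
[[[-19.7,-25.4,-1.1],[-0.0,-0.0,-0.86]],[[-19.3,-25.7,-1.1],[-0.0,-0.0,-0.86]],[[-18.9,-26.0,-1.1],[-0.0,-0.0,-0.86]],[[-18.5,-26.2,-1.1],[-0.0,-0.0,-0.86]],[[-18.1,-26.5,-1.1],[-0.0,-0.0,-0.86]],[[-17.7,-26.8,-1.1],[-0.0,-0.0,-0.86]],[[-17.3,-27.1,-1.1],[-0.0,-0.0,-0.86]],[[-16.9,-27.3,-1.1],[-0.0,-0.0,-0.86]],[[-16.5,-27.6,-1.1],[-0.0,-0.0,-0.86]],[[-16.1,-27.8,-1.1],[-0.0,-0.0,-0.86]],[[-15.6,-28.1,-1.1],[-0.0,-0.0,-0.86]],[[-15.2,-28.3,-1.1],[-0.0,-0.0,-0.86]],[[-14.8,-28.5,-1.1],[-0.0,-0.0,-0.86]],[[-14.4,-28.7,-1.1],[-0.0,-0.0,-0.86]],[[-13.9,-28.9,-1.1],[-0.0,-0.0,-0.86]],[[-13.5,-29.2,-1.1],[-0.0,-0.0,-0.86]],[[-13.0,-29.4,-1.1],[-0.0,-0.0,-0.86]],[[-12.6,-29.5,-1.1],[-0.0,-0.0,-0.86]],[[-12.2,-29.7,-1.1],[-0.0,-0.0,-0.86]],[[-11.7,-29.9,-1.1],[-0.0,-0.0,-0.86]],[[-11.3,-30.1,-1.1],[-0.0,-0.0,-0.86]],[[-10.8,-30.3,-1.1],[-0.0,-0.0,-0.86]],[[-10.3,-30.4,-1.1],[-0.0,-0.0,-0.86]],[[-9.9,-30.6,-1.1],[-0.0,-0.0,-0.86]],[[-9.4,-30.7,-1.1],[-0.0,-0.0,-0.86]],[[-8.9,-30.9,-1.1],[-0.0,-0.0,-0.86]]]
```

```bash
python3 - <<'E'
from h import *
B=pose(-3.4,[.40,.26,.31])
show(cur(),(B,12)); show(B,(pose(7.6,[.46,-.262,.26]),20))
E
```

```text
-- to [0.4  0.26 0.31] rows 12
[[[-26.6,-14.2,-6.6],[-0.0,-0.0,-0.96]],[[-26.4,-14.7,-6.6],[-0.0,-0.0,-0.96]],[[-26.2,-15.1,-6.6],[-0.0,-0.0,-0.96]],[[-25.9,-15.6,-6.6],[-0.0,-0.0,-0.96]],[[-25.6,-16.0,-6.6],[-0.0,-0.0,-0.96]],[[-25.4,-16.4,-6.6],[-0.0,-0.0,-0.96]],[[-25.1,-16.8,-6.6],[-0.0,-0.0,-0.96]],[[-24.8,-17.3,-6.6],[-0.0,-0.0,-0.96]],[[-24.5,-17.7,-6.6],[-0.0,-0.0,-0.96]],[[-24.2,-18.1,-6.6],[-0.0,-0.0,-0.96]],[[-23.9,-18.5,-6.6],[-0.0,-0.0,-0.96]],[[-23.6,-18.9,-6.6],[-0.0,-0.0,-0.96]]]
-- to [ 0.46  -0.262  0.26 ] rows 20
[[[-4.5,-25.9,2.5],[0.0,0.0,-0.55]],[[-4.3,-25.9,2.5],[0.0,0.0,-0.55]],[[-4.0,-26.0,2.5],[0.0,0.0,-0.55]],[[-3.8,-26.0,2.5],[0.0,0.0,-0.55]],[[-3.5,-26.0,2.5],[0.0,0.0,-0.55]],[[-3.3,-26.1,2.5],[0.0,0.0,-0.55]],[[-3.0,-26.1,2.5],[0.0,0.0,-0.55]],[[-2.8,-26.1,2.5],[0.0,0.0,-0.55]],[[-2.5,-26.1,2.5],[0.0,0.0,-0.55]],[[-2.3,-26.2,2.5],[0.0,0.0,-0.55]],[[-2.0,-26.2,2.5],[0.0,0.0,-0.55]],[[-1.8,-26.2,2.5],[0.0,0.0,-0.55]],[[-1.5,-26.2,2.5],[0.0,0.0,-0.55]],[[-1.3,-26.2,2.5],[0.0,0.0,-0.55]],[[-1.0,-26.3,2.5],[0.0,0.0,-0.55]],[[-0.8,-26.3,2.5],[0.0,0.0,-0.55]],[[-0.5,-26.3,2.5],[0.0,0.0,-0.55]],[[-0.3,-26.3,2.5],[0.0,0.0,-0.55]],[[-0.0,-26.3,2.5],[0.0,0.0,-0.55]],[[0.2,-26.3,2.5],[0.0,0.0,-0.55]]]
```

Emit:
{"fn": "move_arm", "kwargs": {
  "steps": [
    [[-26.5, -14, -6.6], [0, 0, -1]],
    [[-26.5, -14.5, -6.6], [0, 0, -1]],
    [[-26, -15, -6.6], [0, 0, -1]],
    [[-26, -15.5, -6.6], [0, 0, -1]],
    [[-25.5, -16, -6.6], [0, 0, -1]],
    [[-25.5, -16.5, -6.6], [0, 0, -1]],
    [[-25, -17, -6.6], [0, 0, -1]],
    [[-25, -17, -6.6], [0, 0, -1]],
    [[-24.5, -17.5, -6.6], [0, 0, -1]],
    [[-24, -18, -6.6], [0, 0, -1]],
    [[-24, -18.5, -6.6], [0, 0, -1]],
    [[-23.5, -19, -6.6], [0, 0, -0.5]]
  ]
}}

```text
clock: 2.4
eef_pos: [0.4018, 0.2607, 0.311]
tool_rot: [0.091, 3.14, 0.0]
contact_force: [-0.2, 1.2, -0.2]
finger_gap: 0.0854
grip_force: 0.0
```

```bash
python3 - <<'E'
from h import *
c=cap('wrist');print(np.round(cur()[:3,3],3),np.abs(arm.observe()['qvel']).max());save('w1.png',c['image']);S=(.35,.8,.0,.42)
for nm,a in dict(green=(65,90,80,40,S,(0,.03)),gate=(172,6,150,80,S,(0,.08)),yellow=(18,32,120,100,S,(.08,.2)),grey=(0,180,0,30,(.40,.56,.2,.32),(.0,.024),)).items():
    q=seg(c,*a)
    if q: print(nm,len(q[0]),*rect(q[0]));
P=ptsmap(c)
np.save('w1P.npy',P);np.save('w1I.npy',c['image'])
for l in ['stand_home','stand_gap','head_edge','gate_post','gate','head']:
    for r in models.spot_in(l,c)[:2]:
        u,v=np.round(r['pixel']).astype(int);print(l,u,v,round(r['p'],2),np.round(P[v,u],3))
E
```

```text
[0.405 0.258 0.312] 0.15387451369022134
green 12648 [578.2 169.7 133.  298.6  86. ] [19.  20.4 21.7]
gate 973 [540.1 175.6  61.6  73.5  86.2] [20.3 44.1 51.1]
yellow 1521 [548.  260.7 118.3   5.5  87.5] [156.3 163.3 168.9]
grey 11921 [480. 260. 120. 160.  90.] [ 0.4 20.3 21.8]
stand_home 296 316 0.73 [0.556 0.231 0.028]
stand_gap 300 314 0.73 [0.554 0.236 0.029]
head_edge 294 316 0.85 [0.561 0.228 0.019]
gate_post 235 311 0.97 [0.539 0.164 0.041]
gate 236 312 0.95 [0.542 0.164 0.037]
head 329 402 0.83 [0.548 0.265 0.188]
```

View pics/w1.png

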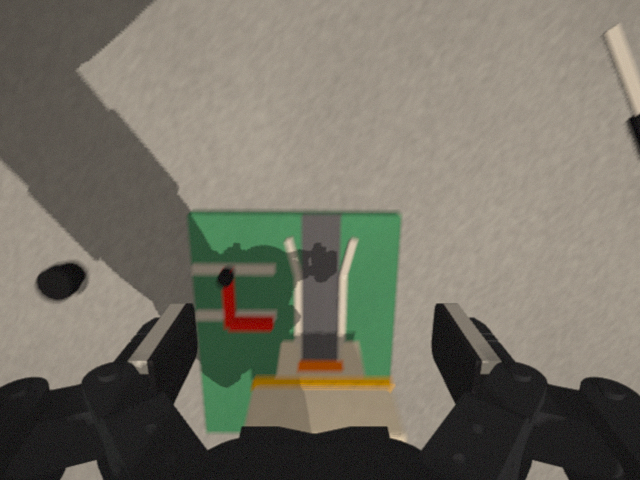

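The wrist view, with the robot side at the top, shows the stand. The guideway runs along column 320, the yellow head edge is at (322,382), the gate post at (226,276) and the gate bar at (250,322). Stand home is about (0.639, 0.255), yaw about -3.8°. On to the tray.

Emit:
{"fn": "move_arm", "kwargs": {
  "steps": [
    [[-4.5, -26, 2.5], [0, 0, -0.5]],
    [[-4.5, -26, 2.5], [0, 0, -0.5]],
    [[-4, -26, 2.5], [0, 0, -0.5]],
    [[-4, -26, 2.5], [0, 0, -0.5]],
    [[-3.5, -26, 2.5], [0, 0, -0.5]],
    [[-3.5, -26, 2.5], [0, 0, -0.5]],
    [[-3, -26, 2.5], [0, 0, -0.5]],
    [[-3, -26, 2.5], [0, 0, -0.5]],
    [[-2.5, -26, 2.5], [0, 0, -0.5]],
    [[-2, -26, 2.5], [0, 0, -0.5]]
  ]
}}

```text
clock: 3.58
eef_pos: [0.4299, 0.0009, 0.2854]
tool_rot: [-0.048, 3.141, 0.0]
contact_force: [0.0, 0.5, -0.1]
finger_gap: 0.0851
grip_force: 0.0
```

Emit:
{"fn": "move_arm", "kwargs": {
  "steps": [
    [[-2, -26, 2.5], [0, 0, -0.6]],
    [[-2, -26, 2.5], [0, 0, -0.6]],
    [[-1.5, -26, 2.5], [0, 0, -0.6]],
    [[-1.5, -26, 2.5], [0, 0, -0.6]],
    [[-1, -26, 2.5], [0, 0, -0.6]],
    [[-1, -26, 2.5], [0, 0, -0.6]],
    [[-0.5, -26, 2.5], [0, 0, -0.6]],
    [[-0.5, -26, 2.5], [0, 0, -0.6]],
    [[0, -26, 2.5], [0, 0, -0.6]],
    [[0, -26, 2.5], [0, 0, -0.6]],
    [[0, 0, 0], [0, 0, 0]],
    [[0, 0, 0], [0, 0, 0]]
  ]
}}

```text
clock: 4.58
eef_pos: [0.4599, -0.2574, 0.2598]
tool_rot: [0.208, -3.134, -0.001]
contact_force: [-0.4, 0.7, -0.1]
finger_gap: 0.0855
grip_force: 0.0
```

```bash
python3 - <<'E'
from h import *
c=cap('wrist');print(np.round(cur()[:3,3],3),np.abs(arm.observe()['qvel']).max());save('w2.png',c['image']);T=(.4,.75,-.36,-.12)
np.save('w2P.npy',ptsmap(c));np.save('w2I.npy',c['image'])
for nm,a in dict(orange=(8,20,150,120,T,(.04,.1)),blue=(105,125,120,60,T,(0,.03)),redcap=(172,6,150,80,T),win=(50,85,60,40,T),light=(0,180,0,150,(.48,.68,-.32,-.2),(.03,.06))).items():
    q=seg(c,*a)
    if q: print(nm,len(q[0]),*rect(q[0]))
P=ptsmap(c)
for l in ['module_mid','tray_bar','module']:
    for r in models.spot_in(l,c)[:2]:
        u,v=np.round(r['pixel']).astype(int);print(l,u,v,round(r['p'],2),np.round(P[v,u],3))
E
```

```text
[ 0.46  -0.257  0.26 ] 0.016297781864454578
orange 3178 [ 665.1 -244.7   37.6   99.8    8. ] [52.8 56.3 57.5]
blue 10057 [ 578.1 -255.3  188.2  145.     7.7] [11.  12.4 13.8]
redcap 689 [ 528.8 -262.5   17.    38.7    6.3] [27.  42.2 43.7]
win 766 [ 605.7 -252.7   45.6   19.5    7.4] [42.3 43.5 44.7]
light 3192 [ 589.1 -255.3  128.1   40.     7. ] [41.2 42.5 43.7]
module_mid 140 107 0.88 [ 0.402 -0.419  0.03 ]
module_mid 296 318 0.8 [ 0.583 -0.258  0.043]
tray_bar 316 310 0.85 [ 0.572 -0.239  0.043]
module 139 111 0.91 [ 0.406 -0.419  0.032]
module 298 315 0.82 [ 0.58  -0.256  0.042]
```

View pics/w2.png

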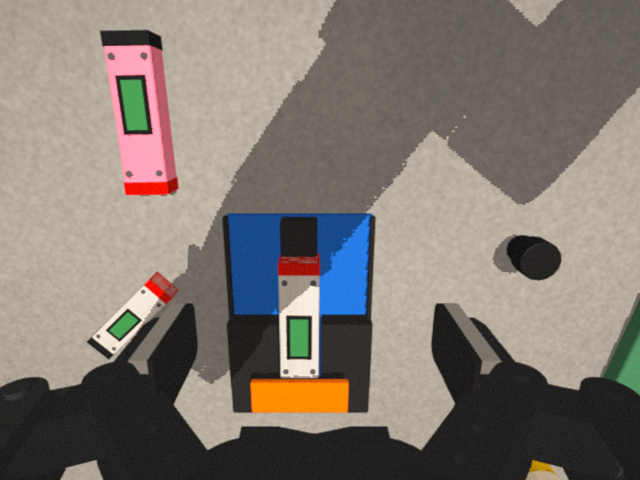

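The wrist view shows the module at (298,318), with its red cap at (298,266), front foam block at (299,236), orange bar at (300,395) and loupe at (533,257). The floor is at z = 12.4 mm, the module top at 42.5 mm and the bar top at 56 mm, which agrees with the text. The seat is about (593.3, -254.5, 27.4), yaw 7.5°.

```bash
cat >> h.py <<'E'
SEAT=pose(7.5,[.5933,-.2545,.0274])  # only for pos
def tray(x,y,z):  # tray coords mm -> world
    a=np.deg2rad(7.5);f=np.array([np.cos(a),np.sin(a),0]);l=np.array([-np.sin(a),np.cos(a),0])
    return SEAT[:3,3]+(x*f+y*l+z*np.array([0,0,1]))/1000
E
python3 - <<'E'
from h import *
A=cur(); B=pose(7.5,tray(-45,0,93)); C=pose(7.5,tray(-45,0,-7))
show(A,(B,6),(C,6))
# tilt: pivot black lower edge (70,-15); grasp TCP local (-45,-7)
prev=C
for th,d,dz in [(3,1,.5),(6,3,.8),(9,5,1),(12,7,1),(12,12,1.5),(12,20,2.5),(12,28,4),(12,38,8),(12,48,40),(12,58,75),(12,58,110)]:
    t=np.deg2rad(th); px,pz=70-d,-15+dz; lx,lz=-115,8
    x=px+lx*np.cos(t)+lz*np.sin(t); z=pz-lx*np.sin(t)+lz*np.cos(t)
    B=pose(7.5,tray(x,0,z),-th); print(th,d,rows(prev,B,1)); prev=B
E
```

```text
-- to [ 0.5487 -0.2604  0.1204] rows 6
[[[-14.6,-2.7,23.4],[0.0,0.0,0.03]],[[-14.6,-2.7,23.4],[0.0,0.0,0.03]],[[-14.6,-2.7,23.4],[0.0,0.0,0.03]],[[-14.6,-2.6,23.4],[0.0,0.0,0.03]],[[-14.6,-2.6,23.4],[0.0,0.0,0.03]],[[-14.6,-2.6,23.4],[0.0,0.0,0.03]]]
-- to [ 0.5487 -0.2604  0.0204] rows 6
[[[0.0,0.0,16.7],[0.0,0.0,0.0]],[[0.0,0.0,16.7],[0.0,0.0,0.0]],[[0.0,0.0,16.7],[0.0,0.0,0.0]],[[0.0,0.0,16.7],[0.0,0.0,0.0]],[[0.0,0.0,16.7],[0.0,0.0,0.0]],[[0.0,0.0,16.7],[0.0,0.0,0.0]]]
3 1 [[[0.4, 0.0, -6.5], [-0.0, 3.0, -0.0]]]
6 3 [[[1.4, -0.0, -6.2], [0.0, 3.0, 0.0]]]
9 5 [[[1.4, 0.0, -6.0], [-0.0, 3.0, 0.0]]]
12 7 [[[1.4, -0.0, -5.7], [-0.0, 3.0, -0.0]]]
12 12 [[[5.0, 0.0, 0.6], [0.0, 0.0, 0.0]]]
12 20 [[[8.0, 0.0, 0.7], [0.0, 0.0, 0.0]]]
12 28 [[[8.1, 0.0, 0.2], [0.0, 0.0, 0.0]]]
12 38 [[[10.6, -0.0, -1.8], [0.0, 0.0, 0.0]]]
12 48 [[[16.4, 0.0, -29.2], [0.0, 0.0, 0.0]]]
12 58 [[[17.1, -0.0, -32.2], [0.0, 0.0, 0.0]]]
12 58 [[[7.3, 0.0, -34.2], [0.0, 0.0, 0.0]]]
```

```bash
python3 - <<'E'
from h import *
prev=pose(7.5,tray(-45,0,-7))
for th,d,dz in [(2,.5,.5),(4,1,.6),(6,1.5,.8),(8,2,1),(10,2.5,1),(12,4,1)]:
    t=np.deg2rad(th); px,pz=70-d,-15+dz; lx,lz=-115,8
    x=px+lx*np.cos(t)+lz*np.sin(t); z=pz-lx*np.sin(t)+lz*np.cos(t)
    B=pose(7.5,tray(x,0,z),-th); print(th,d,rows(prev,B,1)); prev=B
E
```

```text
2 0.5 [[[0.2, 0.0, -4.5], [0.0, 2.0, -0.0]]]
4 1 [[[0.2, -0.0, -4.1], [-0.0, 2.0, -0.0]]]
6 1.5 [[[0.2, 0.0, -4.2], [0.0, 2.0, 0.0]]]
8 2 [[[0.2, 0.0, -4.2], [-0.0, 2.0, 0.0]]]
10 2.5 [[[0.1, -0.0, -3.9], [0.0, 2.0, 0.0]]]
12 4 [[[1.1, -0.0, -3.7], [-0.0, 2.0, -0.0]]]
```

Emit:
{"fn": "move_arm", "kwargs": {
  "steps": [
    [[-14.6, -2.6, 23.4], [0, 0, 0]],
    [[-14.6, -2.6, 23.4], [0, 0, 0]],
    [[-14.6, -2.6, 23.4], [0, 0, 0]],
    [[-14.6, -2.6, 23.4], [0, 0, 0]],
    [[-14.6, -2.6, 23.4], [0, 0, 0]],
    [[-14.6, -2.6, 23.4], [0, 0, 0]],
    [[0, 0, 22], [0, 0, 0]],
    [[0, 0, 22], [0, 0, 0]],
    [[0, 0, 18], [0, 0, 0]],
    [[0, 0, 13], [0, 0, 0]],
    [[0, 0, 0], [0, 0, 0]],
    [[0, 0, 0], [0, 0, 0]]
  ]
}}

```text
clock: 5.78
eef_pos: [0.5485, -0.2603, 0.0452]
tool_rot: [0.21, -3.134, -0.001]
contact_force: [0.1, -0.4, 0.4]
finger_gap: 0.0854
grip_force: 0.0
```

```bash
python3 - <<'E'
from h import *
C=pose(7.5,tray(-45,0,-7));s=arm.observe();print(np.round(s['eef_pos'],4),s['contact_force'],np.abs(s['qvel']).max());print(rows(cur(),C,1))
E
```

```text
[ 0.5485 -0.2603  0.0452] [ 0.05166133 -0.4313682   0.41585051] 0.02834026839803243
[[[-0.2, -0.1, 24.8], [0.03, -0.05, 0.18]]]
```

Now the last 25 mm, then close.

Emit:
{"fn": "move_arm", "kwargs": {
  "steps": [
    [[0, 0, 10], [0, 0, 0.1]],
    [[0, 0, 9], [0, 0, 0.1]],
    [[0, 0, 6], [0, 0, 0]],
    [[0, 0, 0], [0, 0, 0]]
  ]
}}

```text
clock: 6.12
eef_pos: [0.5479, -0.261, 0.0188]
tool_rot: [0.203, -3.133, -0.001]
contact_force: [-0.0, -0.1, -0.4]
finger_gap: 0.0855
grip_force: 0.0
```

Emit:
{"fn": "move_arm", "kwargs": {
  "steps": [
    [[0, 0, 0], [0, 0, 0]],
    [[0, 0, 0], [0, 0, 0]],
    [[0, 0, 0], [0, 0, 0]],
    [[0, 0, 0], [0, 0, 0]],
    [[0, 0, 0], [0, 0, 0]],
    [[0, 0, 0], [0, 0, 0]],
    [[0, 0, 0], [0, 0, 0]],
    [[0, 0, 0], [0, 0, 0]],
    [[0, 0, 0], [0, 0, 0]],
    [[0, 0, 0], [0, 0, 0]]
  ],
  "claw": 255,
  "newtons": 60
}}

```text
clock: 6.95
eef_pos: [0.549, -0.2616, 0.0208]
tool_rot: [-0.203, 3.134, -0.001]
contact_force: [-0.9, 0.7, 5.6]
finger_gap: 0.0387
grip_force: 61.8
```

Emit:
{"fn": "move_arm", "kwargs": {
  "steps": [
    [[0.2, 0, -4.5], [0, 2, 0]],
    [[0.2, 0, -4.1], [0, 2, 0]],
    [[0.2, 0, -4.2], [0, 2, 0]],
    [[0.2, 0, -4.2], [0, 2, 0]],
    [[0.1, 0, -3.9], [0, 2, 0]],
    [[1.1, 0, -3.7], [0, 2, 0]],
    [[0, 0, 0], [0, 0, 0]],
    [[0, 0, 0], [0, 0, 0]],
    [[0, 0, 0], [0, 0, 0]]
  ]
}}

```text
clock: 7.7
eef_pos: [0.5489, -0.2613, 0.0445]
tool_rot: [0.19, -2.928, 0.02]
contact_force: [1.4, -0.0, -1.3]
finger_gap: 0.039
grip_force: 61.1
```

```bash
python3 - <<'E'
from h import *
s=arm.observe();print(s['contact_force'],s['torque'],s['finger_gap'])
print(np.round(cur(),3))
c=cap('wrist');save('w3.png',np.vstack([c['image'][150:]]))
c2=cap('side');im=cv2.resize(c2['image'][260:400,300:480],None,fx=2.5,fy=2.5);
a=c['image'][180:480,140:500];save('w3.png',np.hstack([a,cv2.resize(im,(386,300))]))
E
```

```text
[ 1.40399815 -0.03149704 -1.33790339] [ 0.07375532 -0.55439328  0.01832741] 0.03895758115264055
[[-0.97  -0.129 -0.205  0.549]
 [-0.126  0.992 -0.027 -0.261]
 [ 0.207  0.    -0.978  0.045]
 [ 0.     0.     0.     1.   ]]
```

View pics/w3.png

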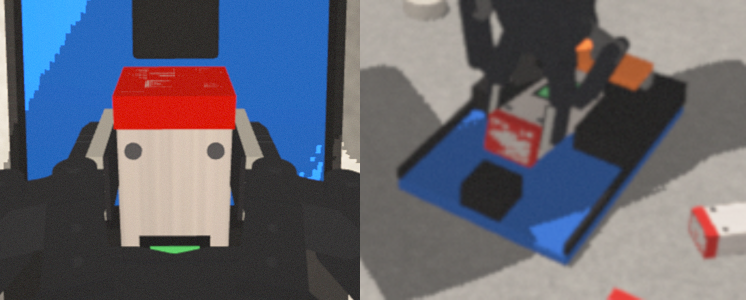

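The red end is gripped and raised (left crop: red cap at (175,95); right crop: module tilted, red face at (513,140)). Forces are small. Next I draw it back, then up.

Emit:
{"fn": "move_arm", "kwargs": {
  "steps": [
    [[4, 0, 0.6], [0, 0, 0]],
    [[4, 0, 0.6], [0, 0, 0]],
    [[4, 0, 0.4], [0, 0, 0]],
    [[4, 0, 0.3], [0, 0, 0]],
    [[4, 0, 0], [0, 0, 0]],
    [[4, 0, 0], [0, 0, 0]],
    [[5, 0, -0.9], [0, 0, 0]],
    [[6, 0, -1], [0, 0, 0]],
    [[0, 0, 0], [0, 0, 0]]
  ]
}}

```text
clock: 8.55
eef_pos: [0.5138, -0.266, 0.0528]
tool_rot: [0.189, -2.926, 0.02]
contact_force: [-0.6, -0.5, -3.3]
finger_gap: 0.0388
grip_force: 60.9
```

Emit:
{"fn": "move_arm", "kwargs": {
  "steps": [
    [[6, 0, -6], [0, 0, 0]],
    [[8, 0, -15], [0, 0, 0]],
    [[8, 0, -25], [0, 0, 0]],
    [[8, 0, -30], [0, -1.5, 0]],
    [[8, 0, -30], [0, -1.5, 0]],
    [[8, 0, -30], [0, -2, 0]],
    [[8, 0, -30], [0, -2, 0]],
    [[4, 0, -20], [0, -3, 0]],
    [[0, 0, 0], [0, -2, 0]],
    [[0, 0, 0], [0, 0, 0]]
  ]
}}

```text
clock: 9.38
eef_pos: [0.4888, -0.2695, 0.2484]
tool_rot: [-0.201, 3.13, -0.004]
contact_force: [-0.7, 0.3, -3.3]
finger_gap: 0.0388
grip_force: 60.9
```

```bash
python3 - <<'E'
from h import *
s=arm.observe();print(s['contact_force'],s['finger_gap'])
A=cur();print(np.round(A,3))
B=pose(-3.8,[.42,.262,.26]); show(A,(B,22))
E
```

```text
[-0.65326445  0.28508018 -3.279831  ] 0.038820995617224234
[[-0.992 -0.128  0.005  0.489]
 [-0.128  0.992 -0.002 -0.27 ]
 [-0.005 -0.003 -1.     0.248]
 [ 0.     0.     0.     1.   ]]
-- to [0.42  0.262 0.26 ] rows 22
[[[0.0,24.4,-0.6],[-0.01,0.01,0.51]],[[0.2,24.4,-0.6],[-0.01,0.01,0.51]],[[0.4,24.4,-0.6],[-0.01,0.01,0.51]],[[0.6,24.4,-0.6],[-0.01,0.01,0.51]],[[0.9,24.3,-0.6],[-0.01,0.01,0.51]],[[1.1,24.3,-0.6],[-0.01,0.01,0.51]],[[1.3,24.3,-0.6],[-0.01,0.01,0.51]],[[1.5,24.3,-0.6],[-0.01,0.01,0.51]],[[1.7,24.3,-0.6],[-0.01,0.01,0.51]],[[1.9,24.3,-0.6],[-0.01,0.01,0.51]],[[2.2,24.3,-0.6],[-0.01,0.01,0.51]],[[2.4,24.2,-0.6],[-0.01,0.01,0.51]],[[2.6,24.2,-0.6],[-0.01,0.01,0.51]],[[2.8,24.2,-0.6],[-0.01,0.01,0.51]],[[3.0,24.2,-0.6],[-0.01,0.01,0.51]],[[3.2,24.1,-0.6],[-0.01,0.01,0.51]],[[3.4,24.1,-0.5],[-0.01,0.01,0.51]],[[3.7,24.1,-0.5],[-0.01,0.01,0.51]],[[3.9,24.1,-0.5],[-0.01,0.01,0.51]],[[4.1,24.0,-0.5],[-0.01,0.01,0.51]],[[4.3,24.0,-0.5],[-0.01,0.01,0.51]],[[4.5,23.9,-0.5],[-0.01,0.01,0.51]]]
```

Emit:
{"fn": "move_arm", "kwargs": {
  "steps": [
    [[2.5, 24.4, -0.6], [0, 0, 0.5]],
    [[2.5, 24.4, -0.6], [0, 0, 0.5]],
    [[3, 24.4, -0.6], [0, 0, 0.5]],
    [[3, 24.4, -0.6], [0, 0, 0.5]],
    [[3.5, 24.3, -0.6], [0, 0, 0.5]],
    [[3.5, 24.3, -0.6], [0, 0, 0.5]],
    [[3.5, 24.3, -0.6], [0, 0, 0.5]],
    [[4, 24.3, -0.6], [0, 0, 0.5]],
    [[4, 24.3, -0.6], [0, 0, 0.5]],
    [[4, 24.3, -0.6], [0, 0, 0.5]],
    [[4.5, 24.3, -0.6], [0, 0, 0.5]]
  ]
}}

```text
clock: 10.3
eef_pos: [0.4276, -0.0044, 0.2516]
tool_rot: [0.052, -3.138, 0.001]
contact_force: [1.0, -0.2, -2.7]
finger_gap: 0.0388
grip_force: 61.3
```

Emit:
{"fn": "move_arm", "kwargs": {
  "steps": [
    [[4.5, 24.2, -0.6], [0, 0, 0.5]],
    [[5, 24.2, -0.6], [0, 0, 0.5]],
    [[5, 24.2, -0.6], [0, 0, 0.5]],
    [[5, 24.2, -0.6], [0, 0, 0.5]],
    [[5.5, 24.1, -0.6], [0, 0, 0.5]],
    [[6, 24.1, -0.6], [0, 0, 0.5]],
    [[6, 24.1, -0.6], [0, 0, 0.5]],
    [[6, 24.1, -0.6], [0, 0, 0.5]],
    [[6, 24, -0.6], [0, 0, 0.5]],
    [[6, 24, -0.6], [0, 0, 0.5]],
    [[6, 24, -0.6], [0, 0, 0.7]],
    [[0, 0, 0], [0, 0, 0]]
  ]
}}

```text
clock: 11.3
eef_pos: [0.3694, 0.2635, 0.258]
tool_rot: [-0.1, -3.138, 0.001]
contact_force: [-0.1, -0.3, -3.9]
finger_gap: 0.0389
grip_force: 61.5
```

Emit:
{"fn": "move_arm", "kwargs": {
  "steps": [
    [[0, 0, 0], [0, 0, 0]],
    [[0, 0, 0], [0, 0, 0]]
  ]
}}

```text
clock: 11.47
eef_pos: [0.3698, 0.26, 0.2581]
tool_rot: [-0.102, -3.138, 0.003]
contact_force: [0.2, 0.3, -3.0]
finger_gap: 0.0387
grip_force: 61.5
```

```bash
python3 - <<'E'
from h import *
A=cur();print(np.round(A,3))
c=cap('wrist');save('w4.png',c['image']);S=(.40,.8,.0,.42)
P=ptsmap(c);np.save('w4P.npy',P);np.save('w4I.npy',c['image'])
for nm,a in dict(green=(65,90,80,40,S,(.01,.03)),gate=(172,6,150,80,(.5,.6,.1,.24),(0,.08)),yellow=(18,32,120,100,S,(.08,.2)),redcap=(172,6,150,80,(.25,.45,.2,.35),(.15,.35)),mod=(0,180,0,130,(.25,.6,.2,.35),(.22,.3))).items():
    q=seg(c,*a)
    if q: print(nm,len(q[0]),*rect(q[0]))
c=cap('top');P=ptsmap(c)
for nm,a in dict(redcap=(172,6,150,80,(.25,.45,.2,.35),(.15,.35)),).items():
    q=seg(c,*a)
    if q: print(nm,len(q[0]),*rect(q[0]))
E
```

```text
[[-0.998  0.065 -0.002  0.37 ]
 [ 0.065  0.998 -0.002  0.26 ]
 [ 0.001 -0.002 -1.     0.258]
 [ 0.     0.     0.     1.   ]]
green 3434 [455.8 158.6  79.4  59.7  86.4] [17.  20.3 21.5]
gate 31 [551.7 190.1   3.4  12.2  77.9] [48.4 50.1 51.6]
redcap 5176 [352.6 262.8  43.1  13.5  86.9] [254.2 280.1 281.1]
mod 18343 [376.2 259.9  47.9  61.4  86.5] [260.3 279.8 280.9]
redcap 10 [351.4 239.    2.7  13.5  37.3] [261.9 277.3 308.7]
```

View pics/w4.png

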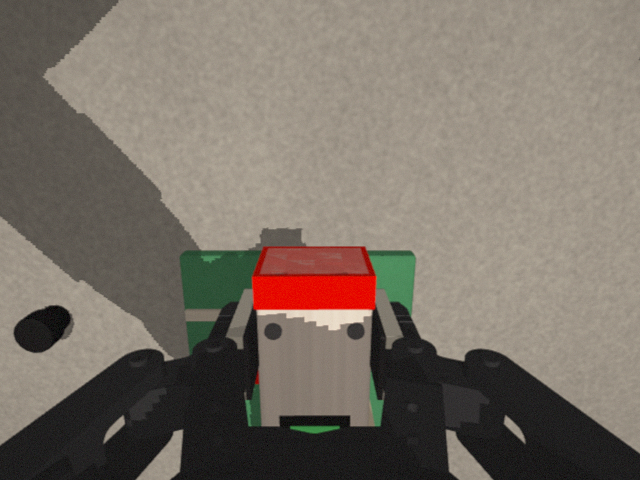

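The module hangs window up and level, red cap at (314,290), held centrally. The stand behind it is mostly hidden. I refine the stand axis from the earlier wrist picture.

```bash
python3 - <<'E'
from h import *
P=np.load('w1P.npy');I=np.load('w1I.npy');hsv=cv2.cvtColor(I,cv2.COLOR_RGB2HSV).astype(int)
for yaw in (-3.8,):
    a=np.deg2rad(yaw);f=np.array([np.cos(a),np.sin(a)]);l=np.array([-f[1],f[0]])
    D=(P[...,:2]-[.639,.255])*1000;X=D@f;Y=D@l;Z=P[...,2]*1000
    g=(hsv[...,0]>65)&(hsv[...,0]<90)&(hsv[...,1]>80)&(Z>15)&(Z<25)
    print('green X',np.percentile(X[g],[.5,99.5]),'Y',np.percentile(Y[g],[.5,99.5]))
    gray=(hsv[...,1]<60)&(abs(Z-20)<3)
    for x in range(-200,-100,15):
        m=gray&(abs(X-x)<4)&(abs(Y)<45);k=Y[m]
        w=(hsv[...,1]<70)&(Z>24)&(Z<33)&(abs(X-x)<4)&(abs(Y)<60)
        yw=Y[w]
        print(x,'strip',np.round(np.percentile(k,[2,50,98]),1) if len(k) else None,'rails R',np.round(np.percentile(yw[yw<0],[5,50,95]),1) if (yw<0).sum()>2 else None,'L',np.round(np.percentile(yw[yw>0],[5,50,95]),1) if (yw>0).sum()>2 else None)
    q=g&(X<-195)
    m=(hsv[...,0]>18)&(hsv[...,0]<32)&(hsv[...,1]>120)&(Z>140)&(Z<170);print('yellow X',np.percentile(X[m],[2,50,98]),'Y',np.percentile(Y[m],[2,98]),'Z',np.percentile(Z[m],[2,50,98]),'yaw',np.rad2deg(np.polyfit(P[m][:,1],P[m][:,0],1)[0]))
    m=((hsv[...,0]>172)|(hsv[...,0]<5))&(hsv[...,1]>150)&(Z>25)&(Z<60)&(Y<-20);print('gate X',np.percentile(X[m],[1,99]),'Y',np.percentile(Y[m],[1,99]))
    m=(hsv[...,2]<45)&(Z>50)&(Z<65)&(abs(X+140)<15)&(abs(Y+105)<15);print('post',m.sum(),X[m].mean(),Y[m].mean(),Z[m].mean())
    e=g&(abs(Y)<60)
    ex=[(y,np.percentile(X[g&(abs(Y-y)<5)],1)) for y in range(-130,-60,10)]+[(y,np.percentile(X[g&(abs(Y-y)<5)],1)) for y in (40,55,70)];print('near edge',np.round(ex,1).tolist())
E
```

```text
green X [-203.36698573   87.57282567] Y [-147.20943391   85.62155621]
-200 strip [-21.1  -1.   20. ] rails R None L None
-185 strip [-21.9  -0.8  19.5] rails R None L None
-170 strip [-41.5  -2.9  29.9] rails R [-37.9 -34.2 -30.4] L [30.3 33.8 38.3]
-155 strip [-39.3  -1.5  26. ] rails R [-34.4 -29.9 -26.5] L [26.7 30.8 34.9]
-140 strip [-34.9  -2.5  22.8] rails R [-59.4 -29.9 -23.1] L [22.6 26.8 30.4]
-125 strip [-32.3  -1.2  22.1] rails R [-28.8 -25.4 -22. ] L [22.8 26.3 29.7]
-110 strip [-31.6  -2.1  21.3] rails R [-28.9 -25.4 -21.9] L [22.3 26.1 30.1]
yellow X [-92.72176745 -91.59212896 -89.89362355] Y [-57.88302843  54.45564926] Z [155.41073745 162.87338936 167.64555574] yaw 3.6309280280993654
gate X [-135.19985034  -76.76597312] Y [-109.26139343  -56.10977977]
post 180 -142.1470315618299 -103.01617149064897 57.426939279386616
near edge [[-130.0, -201.9], [-120.0, -202.2], [-110.0, -202.2], [-100.0, -202.3], [-90.0, -202.4], [-80.0, -202.7], [-70.0, -202.7], [40.0, -203.1], [55.0, -202.3], [70.0, -202.6]]
```

```bash
cat >> h.py <<'E'
def stand(x,y,z):
    a=np.deg2rad(-3.7);f=np.array([np.cos(a),np.sin(a),0]);l=np.array([-np.sin(a),np.cos(a),0])
    return np.array([.638,.255,.0203])+(x*f+y*l+z*np.array([0,0,1]))/1000
def inst(p):
    a=np.deg2rad(-3.7);d=(np.asarray(p)-[.638,.255,.0203])*1000
    return np.round([d[0]*np.cos(a)+d[1]*np.sin(a),-d[0]*np.sin(a)+d[1]*np.cos(a),d[2]],1)
E
python3 - <<'E'
from h import *
A=cur();print(inst(A[:3,3]))
show(A,(pose(-3.7,stand(-260,-.5,60)),6),(pose(-3.7,stand(-190,-.5,45)),4),(pose(-3.7,stand(-190,-.5,18)),3))
E
```

```text
[-267.5  -12.7  238.1]
-- to [0.3785 0.2713 0.0803] rows 6
[[[-1.3,2.1,29.7],[-0.01,-0.01,-0.02]],[[-1.3,2.1,29.7],[-0.01,-0.01,-0.02]],[[-1.3,2.1,29.7],[-0.01,-0.01,-0.02]],[[-1.3,2.1,29.7],[-0.01,-0.01,-0.02]],[[-1.3,2.1,29.7],[-0.01,-0.01,-0.02]],[[-1.3,2.0,29.7],[-0.01,-0.01,-0.02]]]
-- to [0.4484 0.2668 0.0653] rows 4
[[[-17.5,0.0,3.8],[0.0,0.0,0.0]],[[-17.5,0.0,3.8],[0.0,0.0,0.0]],[[-17.5,0.0,3.8],[0.0,0.0,0.0]],[[-17.5,0.0,3.8],[0.0,0.0,0.0]]]
-- to [0.4484 0.2668 0.0383] rows 3
[[[0.0,0.0,9.0],[0.0,0.0,0.0]],[[0.0,0.0,9.0],[0.0,0.0,0.0]],[[0.0,0.0,9.0],[0.0,0.0,0.0]]]
```

Emit:
{"fn": "move_arm", "kwargs": {
  "steps": [
    [[-1.3, 2, 29.7], [0, 0, 0]],
    [[-1.3, 2, 29.7], [0, 0, 0]],
    [[-1.3, 2, 29.7], [0, 0, 0]],
    [[-1.3, 2, 29.7], [0, 0, 0]],
    [[-1.3, 2, 29.7], [0, 0, 0]],
    [[-1.3, 2, 29.7], [0, 0, 0]],
    [[0, 0, 0], [0, 0, 0]],
    [[-17.5, 0, 3.8], [0, 0, 0]],
    [[-17.5, 0, 3.8], [0, 0, 0]],
    [[-17.5, 0, 3.8], [0, 0, 0]],
    [[-17.5, 0, 3.8], [0, 0, 0]],
    [[0, 0, 0], [0, 0, 0]]
  ]
}}

```text
clock: 12.57
eef_pos: [0.4532, 0.2671, 0.0669]
tool_rot: [0.107, 3.136, 0.002]
contact_force: [0.9, 0.1, -1.9]
finger_gap: 0.0388
grip_force: 62.3
```

Emit:
{"fn": "move_arm", "kwargs": {
  "steps": [
    [[0, 0, 0], [0, 0, 0]],
    [[0, 0, 0], [0, 0, 0]]
  ]
}}

```text
clock: 12.73
eef_pos: [0.4491, 0.2668, 0.0664]
tool_rot: [0.105, 3.139, 0.0]
contact_force: [-0.2, 0.4, -3.1]
finger_gap: 0.0387
grip_force: 62.3
```

```bash
python3 - <<'E'
from h import *
A=cur();print(inst(A[:3,3]),arm.observe()['contact_force'])
show(A,(pose(-3.7,stand(-190,-.3,12)),4))
c=cap('wrist');q=seg(c,172,6,150,80,(.35,.5,.2,.35),(.04,.15));print(inst(q[0][q[0][:,2]>np.median(q[0][:,2])-.004].mean(0)))
c=cap('side');P=ptsmap(c);im=c['image'][180:300,120:280];save('s2.png',cv2.resize(im,None,fx=4,fy=4,interpolation=cv2.INTER_CUBIC))
E
```

```text
[-189.3   -0.4   46.1] [-0.22917213  0.43317798 -3.12302245]
-- to [0.4484 0.267  0.0323] rows 4
[[[0.2,0.0,8.5],[0.0,0.01,-0.03]],[[0.2,0.0,8.5],[0.0,0.01,-0.03]],[[0.2,0.0,8.5],[0.0,0.01,-0.03]],[[0.2,0.0,8.5],[0.0,0.01,-0.03]]]
[-207.7   -0.    67.9]
```

Emit:
{"fn": "move_arm", "kwargs": {
  "steps": [
    [[0.2, 0, 8.5], [0, 0, 0]],
    [[0.2, 0, 8.5], [0, 0, 0]],
    [[0.2, 0, 8.5], [0, 0, 0]],
    [[0, 0, 8], [0, 0, 0]],
    [[0, 0, 0], [0, 0, 0]],
    [[0, 0, 0], [0, 0, 0]]
  ]
}}

```text
clock: 13.33
eef_pos: [0.4474, 0.2669, 0.031]
tool_rot: [-0.103, -3.138, 0.002]
contact_force: [-0.2, 0.7, -3.0]
finger_gap: 0.0384
grip_force: 62.3
```

Emit:
{"fn": "move_arm", "kwargs": {
  "steps": [
    [[0, 0, 1.5], [0, 0, 0]],
    [[0, 0, 1.5], [0, 0, 0]],
    [[0, 0, 1], [0, 0, 0]],
    [[0, 0, 0], [0, 0, 0]],
    [[0, 0, 0], [0, 0, 0]]
  ]
}}

```text
clock: 13.75
eef_pos: [0.4484, 0.2673, 0.0288]
tool_rot: [0.104, 3.139, 0.001]
contact_force: [-2.6, -0.6, 6.0]
finger_gap: 0.0386
grip_force: 63.4
```

Emit:
{"fn": "move_arm", "kwargs": {
  "steps": [
    [[0, 0, 0], [0, 0, 0]],
    [[0, 0, 0], [0, 0, 0]],
    [[0, 0, 0], [0, 0, 0]],
    [[0, 0, 0], [0, 0, 0]],
    [[0, 0, 0], [0, 0, 0]],
    [[0, 0, 0], [0, 0, 0]],
    [[0, 0, -8], [0, 0, 0]],
    [[0, 0, -15], [0, 0, 0]],
    [[0, 0, -20], [0, 0, 0]],
    [[0, 0, -20], [0, 0, 0]],
    [[8, 0, -20], [0, 0, 0]],
    [[8, 0, -20], [0, 0, 0]]
  ],
  "claw": 0
}}

```text
clock: 14.75
eef_pos: [0.4321, 0.2682, 0.1323]
tool_rot: [0.104, 3.14, 0.0]
contact_force: [0.7, -0.6, -0.3]
finger_gap: 0.0854
grip_force: 0.0
```

Emit:
{"fn": "move_arm", "kwargs": {
  "steps": [
    [[12, 0, -20], [0, 0, 0]],
    [[12, 0, -20], [0, 0, 0]],
    [[12, 0, -20], [0, 0, 0]],
    [[12, 0, -10], [0, 0, 0]],
    [[12, 0, 0], [0, 0, 0]],
    [[0, 0, 0], [0, 0, 0]],
    [[0, 0, 0], [0, 0, 0]]
  ]
}}

```text
clock: 15.33
eef_pos: [0.3715, 0.2721, 0.2001]
tool_rot: [-0.102, -3.139, 0.001]
contact_force: [-0.4, -0.5, -0.3]
finger_gap: 0.0857
grip_force: 0.0
```

```bash
python3 - <<'E'
from h import *
A=cur();print(inst(A[:3,3]),arm.observe()['contact_force'])
c=cap('wrist');save('w5.png',c['image']);P=ptsmap(c)
for nm,a in dict(redcap=(172,6,150,80,(.38,.5,.2,.35),(.04,.06)),win=(50,88,60,40,(.4,.55,.23,.3),(.045,.06)),mod=(0,180,0,100,(.38,.6,.22,.31),(.045,.058))).items():
    q=seg(c,*a)
    if q: print(nm,len(q[0]),inst(q[0].mean(0)),*rect(q[0]))
E
```

```text
[-2.671e+02 -2.000e-01  1.798e+02] [-0.40853132 -0.51685206 -0.26441912]
redcap 931 [-209.2    1.3   29.2] [430.6 269.1  39.8  13.1  86.8] [42.2 50.5 51.8]
win 1037 [-133.9    1.2   31.2] [505.  264.5  19.7  45.1  86.5] [50.5 51.5 52.6]
mod 4903 [-160.2    0.7   30.1] [488.8 265.3  40.2 129.9  86.5] [49.1 50.4 51.6]
```

View pics/w5.png

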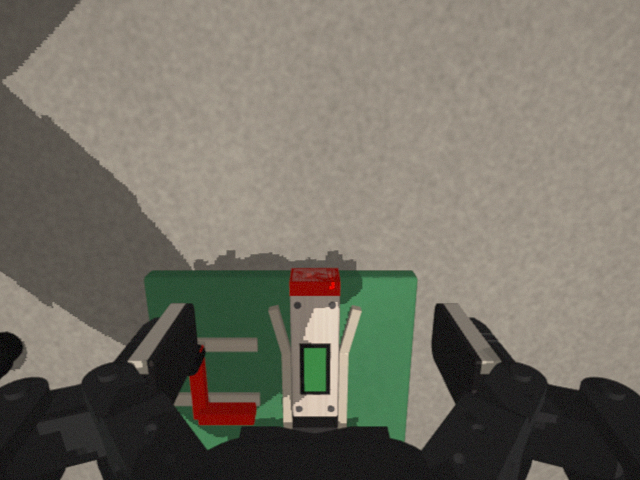

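The module lies flat, window up, between the rails with its red end at (315,280), at about x = -215 in stand axes. The gate is open, with its post at (197,358). Next I close the fingers, lean 40° and push.

```bash
python3 - <<'E'
from h import *
A=cur();L=lambda x,z:pose(-3.7,stand(x,.5,z),40)
show(A,(L(-262,60),9),(L(-245,10),3),(L(-100,10),12))
E
```

```text
-- to [0.3766 0.2724 0.0803] rows 9
[[[-0.5,0.1,13.3],[-0.01,-4.45,-0.0]],[[0.5,0.1,13.3],[-0.01,-4.45,-0.0]],[[1.5,0.1,13.2],[-0.01,-4.45,-0.0]],[[2.6,0.1,13.1],[-0.01,-4.45,-0.0]],[[3.6,0.1,12.8],[-0.01,-4.45,-0.0]],[[4.5,0.1,12.5],[-0.01,-4.45,-0.0]],[[5.5,0.1,12.1],[-0.01,-4.45,-0.0]],[[6.4,0.1,11.6],[-0.01,-4.45,-0.0]],[[7.3,0.1,11.1],[-0.01,-4.45,-0.0]]]
-- to [0.3935 0.2713 0.0303] rows 3
[[[6.4,0.0,16.4],[0.0,0.0,0.0]],[[6.4,0.0,16.4],[0.0,0.0,0.0]],[[6.4,0.0,16.4],[0.0,0.0,0.0]]]
-- to [0.5382 0.262  0.0303] rows 12
[[[-9.3,-0.0,7.8],[0.0,0.0,0.0]],[[-9.3,-0.0,7.8],[0.0,0.0,0.0]],[[-9.3,-0.0,7.8],[0.0,0.0,0.0]],[[-9.3,-0.0,7.8],[0.0,0.0,0.0]],[[-9.3,-0.0,7.8],[0.0,0.0,0.0]],[[-9.3,-0.0,7.8],[0.0,0.0,0.0]],[[-9.3,-0.0,7.8],[0.0,0.0,0.0]],[[-9.3,-0.0,7.8],[0.0,0.0,0.0]],[[-9.3,-0.0,7.8],[0.0,0.0,0.0]],[[-9.3,-0.0,7.8],[0.0,0.0,0.0]],[[-9.3,-0.0,7.8],[0.0,0.0,0.0]],[[-9.3,-0.0,7.8],[0.0,0.0,0.0]]]
```

Emit:
{"fn": "move_arm", "kwargs": {
  "steps": [
    [[-0.5, 0.1, 13.3], [0, -4.45, 0]],
    [[0.5, 0.1, 13.3], [0, -4.45, 0]],
    [[1.5, 0.1, 13.2], [0, -4.45, 0]],
    [[2.6, 0.1, 13.1], [0, -4.45, 0]],
    [[3.6, 0.1, 12.8], [0, -4.45, 0]],
    [[4.5, 0.1, 12.5], [0, -4.45, 0]],
    [[5.5, 0.1, 12.1], [0, -4.45, 0]],
    [[6.4, 0.1, 11.6], [0, -4.45, 0]],
    [[7.3, 0.1, 11.1], [0, -4.45, 0]],
    [[0, 0, 0], [0, 0, 0]],
    [[0, 0, 0], [0, 0, 0]],
    [[0, 0, 0], [0, 0, 0]]
  ],
  "claw": 255,
  "newtons": 40
}}

```text
clock: 16.38
eef_pos: [0.3773, 0.2733, 0.0813]
tool_rot: [0.08, 2.444, -0.03]
contact_force: [0.4, 0.8, -0.0]
finger_gap: 0.0001
grip_force: 0.0
```

```bash
python3 - <<'E'
from h import *
A=cur();s=arm.observe();print(inst(A[:3,3]),np.rad2deg(np.arcsin(A[2,0])),s['finger_gap'],s['contact_force'],s['joints'])
L=lambda x,z:pose(-3.7,stand(x,.5,z),40)
show(A,(L(-245,10),4))
E
```

```text
[-261.3    1.4   61. ] -39.92109584803023 0.00011479315330157403 [ 0.43934849  0.75480515 -0.02940401] [ 1.00753055  0.09067514 -0.90823534  0.19256577 -0.59950296  0.95459224]
-- to [0.3935 0.2713 0.0303] rows 4
[[[5.1,-0.2,12.4],[-0.02,-0.02,-0.01]],[[5.1,-0.2,12.4],[-0.02,-0.02,-0.01]],[[5.1,-0.2,12.4],[-0.02,-0.02,-0.01]],[[5.1,-0.2,12.4],[-0.02,-0.02,-0.01]]]
```

Emit:
{"fn": "move_arm", "kwargs": {
  "steps": [
    [[5.1, -0.2, 12.4], [0, 0, 0]],
    [[5.1, -0.2, 12.4], [0, 0, 0]],
    [[5.1, -0.2, 12.4], [0, 0, 0]],
    [[5.1, -0.2, 12.4], [0, 0, 0]],
    [[0, 0, 0], [0, 0, 0]],
    [[0, 0, 0], [0, 0, 0]],
    [[-4.6, 0, 3.9], [0, 0, 0]],
    [[-4.6, 0, 3.9], [0, 0, 0]],
    [[-4.6, 0, 3.9], [0, 0, 0]],
    [[-4.6, 0, 3.9], [0, 0, 0]],
    [[-4.6, 0, 3.9], [0, 0, 0]],
    [[-4.6, 0, 3.9], [0, 0, 0]]
  ]
}}

```text
clock: 17.38
eef_pos: [0.4299, 0.2685, 0.0302]
tool_rot: [0.081, 2.441, -0.029]
contact_force: [-3.9, 0.2, 2.3]
finger_gap: -0.0002
grip_force: 1.8
```

```bash
python3 - <<'E'
from h import *
A=cur();s=arm.observe();print(inst(A[:3,3]),s['contact_force'])
L=lambda x,z:pose(-3.7,stand(x,.5,z),40)
show(A,(L(-105,10),12))
E
```

```text
[-2.085e+02  1.000e-01  9.900e+00] [-3.85785205  0.22997866  2.28165694]
-- to [0.5333 0.2623 0.0303] rows 12
[[[-6.6,0.0,5.5],[-0.0,0.0,-0.01]],[[-6.6,0.0,5.5],[-0.0,0.0,-0.01]],[[-6.6,0.0,5.5],[-0.0,0.0,-0.01]],[[-6.6,0.0,5.5],[-0.0,0.0,-0.01]],[[-6.6,0.0,5.5],[-0.0,0.0,-0.01]],[[-6.6,0.0,5.5],[-0.0,0.0,-0.01]],[[-6.6,0.0,5.5],[-0.0,0.0,-0.01]],[[-6.6,0.0,5.5],[-0.0,0.0,-0.01]],[[-6.6,0.0,5.5],[-0.0,0.0,-0.01]],[[-6.6,0.0,5.5],[-0.0,0.0,-0.01]],[[-6.6,0.0,5.5],[-0.0,0.0,-0.01]],[[-6.6,0.0,5.5],[-0.0,0.0,-0.01]]]
```

Emit:
{"fn": "move_arm", "kwargs": {
  "steps": [
    [[-6.6, 0, 5.5], [0, 0, 0]],
    [[-6.6, 0, 5.5], [0, 0, 0]],
    [[-6.6, 0, 5.5], [0, 0, 0]],
    [[-6.6, 0, 5.5], [0, 0, 0]],
    [[-6.6, 0, 5.5], [0, 0, 0]],
    [[-6.6, 0, 5.5], [0, 0, 0]]
  ]
}}

```text
clock: 17.88
eef_pos: [0.4816, 0.2649, 0.0301]
tool_rot: [0.081, 2.442, -0.03]
contact_force: [-2.1, 0.4, 0.1]
finger_gap: -0.0003
grip_force: 1.2
```

Emit:
{"fn": "move_arm", "kwargs": {
  "steps": [
    [[-6.6, 0, 5.5], [0, 0, 0]],
    [[-6.6, 0, 5.5], [0, 0, 0]],
    [[-6.6, 0, 5.5], [0, 0, 0]],
    [[-6.6, 0, 5.5], [0, 0, 0]],
    [[-5, 0, 4.2], [0, 0, 0]],
    [[-4, 0, 3.3], [0, 0, 0]],
    [[0, 0, 0], [0, 0, 0]],
    [[0, 0, 0], [0, 0, 0]]
  ]
}}

```text
clock: 18.55
eef_pos: [0.5271, 0.262, 0.0306]
tool_rot: [0.081, 2.441, -0.03]
contact_force: [-0.8, 0.3, 0.2]
finger_gap: -0.0001
grip_force: 0.0
```

```bash
python3 - <<'E'
from h import *
A=cur();s=arm.observe();print(inst(A[:3,3]),s['contact_force'])
L=lambda x,z:pose(-3.7,stand(x,.5,z),40)
show(A,(L(-81,10),6))
E
```

```text
[-111.1   -0.2   10.3] [-0.78279473  0.2926128   0.19895522]
-- to [0.5572 0.2607 0.0303] rows 6
[[[-3.8,0.1,3.3],[-0.01,0.01,-0.02]],[[-3.8,0.1,3.3],[-0.01,0.01,-0.02]],[[-3.8,0.1,3.3],[-0.01,0.01,-0.02]],[[-3.8,0.1,3.3],[-0.01,0.01,-0.02]],[[-3.8,0.1,3.3],[-0.01,0.01,-0.02]],[[-3.8,0.1,3.3],[-0.01,0.01,-0.02]]]
```

Passing the gap cleanly. Final stretch in small steps.

Emit:
{"fn": "move_arm", "kwargs": {
  "steps": [
    [[-3.8, 0.1, 3.3], [0, 0, 0]],
    [[-3.8, 0.1, 3.3], [0, 0, 0]],
    [[-3.8, 0.1, 3.3], [0, 0, 0]],
    [[-3.8, 0.1, 3.3], [0, 0, 0]],
    [[-2.7, 0.1, 2.2], [0, 0, 0]],
    [[-2, 0, 1.6], [0, 0, 0]],
    [[0, 0, 0], [0, 0, 0]]
  ]
}}

```text
clock: 19.13
eef_pos: [0.5536, 0.2608, 0.0303]
tool_rot: [0.081, 2.441, -0.03]
contact_force: [0.3, -0.9, -0.6]
finger_gap: 0.0
grip_force: 0.0
```

Emit:
{"fn": "move_arm", "kwargs": {
  "steps": [
    [[-1.1, 0, 1], [0, 0, 0]],
    [[-1.1, 0, 1], [0, 0, 0]],
    [[-1.1, 0, 0.9], [0, 0, 0]],
    [[0, 0, 0], [0, 0, 0]]
  ]
}}

```text
clock: 19.47
eef_pos: [0.5575, 0.2606, 0.0302]
tool_rot: [0.081, 2.441, -0.029]
contact_force: [-0.9, 0.4, 1.0]
finger_gap: 0.0004
grip_force: 0.4
```

Emit:
{"fn": "move_arm", "kwargs": {
  "steps": [
    [[-0.8, 0, 0.6], [0, 0, 0]],
    [[-0.8, 0, 0.6], [0, 0, 0]],
    [[-0.4, 0, 0.3], [0, 0, 0]],
    [[0, 0, 0], [0, 0, 0]]
  ]
}}

```text
clock: 19.8
eef_pos: [0.5598, 0.2603, 0.0302]
tool_rot: [0.081, 2.442, -0.03]
contact_force: [-1.5, -0.5, 0.2]
finger_gap: -0.0
grip_force: 0.8
```

Emit:
{"fn": "move_arm", "kwargs": {
  "steps": [
    [[-0.8, 0, 0.6], [0, 0, 0]],
    [[-0.8, 0, 0.6], [0, 0, 0]],
    [[0, 0, 0], [0, 0, 0]]
  ]
}}

```text
clock: 20.05
eef_pos: [0.5619, 0.2602, 0.0303]
tool_rot: [0.081, 2.442, -0.03]
contact_force: [-0.1, -0.3, -1.0]
finger_gap: -0.0005
grip_force: 0.4
```

Emit:
{"fn": "move_arm", "kwargs": {
  "steps": [
    [[-0.8, 0, 0.6], [0, 0, 0]],
    [[-0.8, 0, 0.6], [0, 0, 0]],
    [[0, 0, 0], [0, 0, 0]]
  ]
}}

```text
clock: 20.3
eef_pos: [0.5628, 0.26, 0.0301]
tool_rot: [0.079, 2.443, -0.03]
contact_force: [-10.6, 0.9, 5.4]
finger_gap: -0.0001
grip_force: 5.2
```

Emit:
{"fn": "move_arm", "kwargs": {
  "steps": [
    [[-0.8, 0, 0.6], [0, 0, 0]],
    [[-0.8, 0, 0.6], [0, 0, 0]],
    [[0, 0, 0], [0, 0, 0]]
  ]
}}

```text
clock: 20.55
eef_pos: [0.5631, 0.2599, 0.0299]
tool_rot: [0.077, 2.445, -0.029]
contact_force: [-27.2, 1.2, 17.6]
finger_gap: -0.0001
grip_force: 13.5
```

```bash
python3 - <<'E'
from h import *
A=cur();print(inst(A[:3,3]))
c=cap('wrist');P=ptsmap(c);save('w6.png',c['image'])
q=seg(c,172,6,150,80,(.5,.6,.235,.29),(.02,.06))
if q: 
    Q=np.array([inst(p) for p in q[0]]);print(len(Q),np.percentile(Q,[2,50,98],axis=0))
E
```

```text
[-75.1   0.1   9.6]
690 [[-112.322  -19.5      0.7  ]
 [ -69.9    -16.7      8.4  ]
 [ -68.7     -7.978   35.044]]
```

View pics/w6.png

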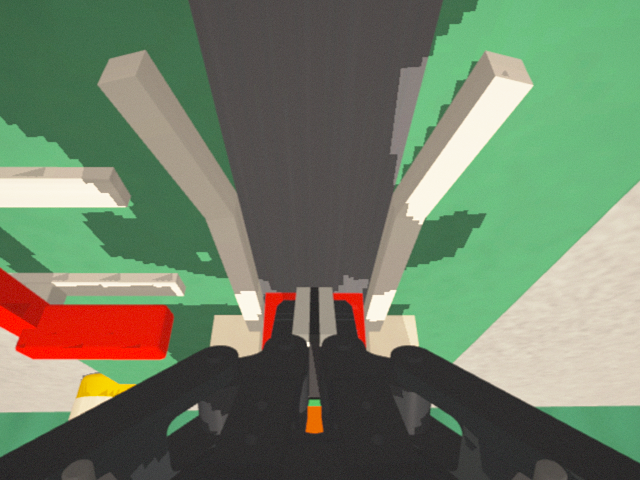

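The red end is at x = -70 and the push force rose to 27 N with no movement, so the module is home. The picture shows the fingertips on the red cap (313,320) inside the portal legs, with the gate bar at left (100,330). I retract and go for the gate post.

```bash
python3 - <<'E'
from h import *
A=cur();L=lambda x,y,z:pose(-3.7,stand(x,y,z),40)
show(A,(L(-85,0,10),1),(L(-165,0,105),4),(L(-165,-150,105),5),(L(-136,-150,24),4))
E
```

```text
-- to [0.5532 0.2605 0.0303] rows 1
[[[7.3,-0.1,-6.7],[0.0,-0.14,0.1]]]
-- to [0.4733 0.2656 0.1253] rows 4
[[[0.1,-0.0,-31.0],[0.0,0.0,0.0]],[[0.1,-0.0,-31.0],[0.0,0.0,0.0]],[[0.1,-0.0,-31.0],[0.0,0.0,0.0]],[[0.1,-0.0,-31.0],[0.0,0.0,0.0]]]
-- to [0.4637 0.116  0.1253] rows 5
[[[0.0,-30.0,-0.0],[0.0,0.0,0.0]],[[0.0,-30.0,-0.0],[0.0,0.0,0.0]],[[0.0,-30.0,-0.0],[0.0,0.0,0.0]],[[0.0,-30.0,-0.0],[0.0,0.0,0.0]],[[0.0,-30.0,-0.0],[0.0,0.0,0.0]]]
-- to [0.4926 0.1141 0.0443] rows 4
[[[7.5,0.0,20.2],[0.0,0.0,0.0]],[[7.5,0.0,20.2],[0.0,0.0,0.0]],[[7.5,0.0,20.2],[0.0,0.0,0.0]],[[7.5,0.0,20.2],[0.0,0.0,0.0]]]
```

Emit:
{"fn": "move_arm", "kwargs": {
  "steps": [
    [[5, 0, -4.2], [0, 0, 0]],
    [[5, 0, -4.2], [0, 0, 0]],
    [[0, 0, -28], [0, 0, 0]],
    [[0, 0, -31], [0, 0, 0]],
    [[0, 0, -31], [0, 0, 0]],
    [[0, 0, -31], [0, 0, 0]],
    [[0, -30, 0], [0, 0, 0]],
    [[0, -30, 0], [0, 0, 0]],
    [[0, -30, 0], [0, 0, 0]],
    [[0, -30, 0], [0, 0, 0]],
    [[0, -30, 0], [0, 0, 0]],
    [[0, 0, 0], [0, 0, 0]]
  ]
}}

```text
clock: 21.6
eef_pos: [0.4634, 0.1118, 0.1225]
tool_rot: [0.085, 2.442, -0.034]
contact_force: [-0.6, -0.0, -0.2]
finger_gap: 0.0
grip_force: 0.0
```

Emit:
{"fn": "move_arm", "kwargs": {
  "steps": [
    [[0, 0, 0], [0, 0, 0]],
    [[0, 0, 0], [0, 0, 0]]
  ]
}}

```text
clock: 21.77
eef_pos: [0.4658, 0.1164, 0.1238]
tool_rot: [0.082, 2.44, -0.029]
contact_force: [-0.0, -0.0, -0.1]
finger_gap: -0.0001
grip_force: 0.0
```

```bash
python3 - <<'E'
from h import *
A=cur();L=lambda x,y,z:pose(-3.7,stand(x,y,z),40)
print(inst(A[:3,3]));show(A,(L(-136,-150,24),5))
c=cap('wrist');P=ptsmap(c);D=P-[.638,.255,.0203];a=np.deg2rad(-3.7)
X=(D[...,0]*np.cos(a)+D[...,1]*np.sin(a))*1000;Y=(-D[...,0]*np.sin(a)+D[...,1]*np.cos(a))*1000;Z=D[...,2]*1000
hsv=cv2.cvtColor(c['image'],cv2.COLOR_RGB2HSV)
m=(hsv[...,2]<60)&(abs(X+140)<16)&(abs(Y+105)<16)&(Z>28)&(Z<44);print('post',m.sum(),np.percentile(X[m],[5,50,95]),np.percentile(Y[m],[5,50,95]),np.percentile(Z[m],98)) if m.any() else print('no post')
m=(hsv[...,1]<60)&(hsv[...,2]>130)&(Y<-40)&(Y>-130)&(X>-165)&(X<-60)&(Z>3)&(Z<30);print('strips Z',np.percentile(Z[m],[50,95])) if m.any() else 0
m=((hsv[...,0]>172)|(hsv[...,0]<5))&(hsv[...,1]>150)&(abs(Y)<24)&(Z>5)&(X>-95);print('mod red',m.sum(),np.percentile(X[m],[2,10,50]) if m.any() else 0)
E
```

```text
[-162.9 -149.4  103.5]
-- to [0.4926 0.1141 0.0443] rows 5
[[[6.1,-0.1,15.6],[-0.01,0.02,-0.03]],[[6.1,-0.1,15.6],[-0.01,0.02,-0.03]],[[6.1,-0.1,15.6],[-0.01,0.02,-0.03]],[[6.1,-0.1,15.6],[-0.01,0.02,-0.03]],[[6.1,-0.1,15.6],[-0.01,0.02,-0.03]]]
post 755 [-147.68470517 -144.56835574 -136.28819272] [-110.20432598 -104.2239936   -97.55520182] 38.780537905737894
strips Z [4.13744261 5.35243119]
mod red 988 [-70.85063671 -70.22440892 -66.97044691]
```

Emit:
{"fn": "move_arm", "kwargs": {
  "steps": [
    [[6.1, 0, 15.6], [0, 0, 0]],
    [[6.1, 0, 15.6], [0, 0, 0]],
    [[6.1, 0, 15.6], [0, 0, 0]],
    [[6.1, 0, 15.6], [0, 0, 0]],
    [[6.1, 0, 15.6], [0, 0, 0]],
    [[0, 0, 0], [0, 0, 0]],
    [[0, 6, 0], [0, 0, 0]],
    [[0, 6, 0], [0, 0, 0]],
    [[0, 6, 0], [0, 0, 0]],
    [[0, 6, 0], [0, 0, 0]],
    [[0, 6, 0], [0, 0, 0]],
    [[0, 6, 0], [0, 0, 0]]
  ]
}}

```text
clock: 22.82
eef_pos: [0.4946, 0.1513, 0.0448]
tool_rot: [0.081, 2.44, -0.029]
contact_force: [-0.5, -2.5, 1.7]
finger_gap: 0.0002
grip_force: 1.0
```

Emit:
{"fn": "move_arm", "kwargs": {
  "steps": [
    [[0, 6, 0], [0, 0, 0]],
    [[0, 6, 0], [0, 0, 0]],
    [[0, 6, 0], [0, 0, 0]],
    [[0, 4, 0], [0, 0, 0]],
    [[0, 3, 0], [0, 0, 0]],
    [[0, 0, 0], [0, 0, 0]]
  ]
}}

```text
clock: 23.32
eef_pos: [0.496, 0.1762, 0.0438]
tool_rot: [0.08, 2.442, -0.029]
contact_force: [-0.2, -0.2, -0.1]
finger_gap: -0.0
grip_force: 0.1
```

```bash
python3 - <<'E'
from h import *
A=cur();s=arm.observe();print(inst(A[:3,3]),s['contact_force'])
E
```

```text
[-136.6  -87.8   23.5] [-0.16246979 -0.19892268 -0.07904637]
```

Emit:
{"fn": "move_arm", "kwargs": {
  "steps": [
    [[0, 4, 0], [0, 0, 0]],
    [[0, 4, 0], [0, 0, 0]],
    [[0, 3, 0], [0, 0, 0]],
    [[0, 2, 0], [0, 0, 0]],
    [[0, 0, 0], [0, 0, 0]]
  ]
}}

```text
clock: 23.73
eef_pos: [0.4968, 0.1888, 0.0438]
tool_rot: [0.08, 2.442, -0.029]
contact_force: [-0.3, 0.1, -0.1]
finger_gap: -0.0006
grip_force: 0.4
```

Emit:
{"fn": "move_arm", "kwargs": {
  "steps": [
    [[0, 1.5, 0], [0, 0, 0]],
    [[0, 1.5, 0], [0, 0, 0]],
    [[0, 1.5, 0], [0, 0, 0]],
    [[0, 0, 0], [0, 0, 0]]
  ]
}}

```text
clock: 24.07
eef_pos: [0.4971, 0.1931, 0.0438]
tool_rot: [0.08, 2.442, -0.029]
contact_force: [0.1, -0.9, 0.1]
finger_gap: 0.0002
grip_force: 0.6
```

Emit:
{"fn": "move_arm", "kwargs": {
  "steps": [
    [[0, 1, 0], [0, 0, 0]],
    [[0, 1, 0], [0, 0, 0]],
    [[0, 1, 0], [0, 0, 0]],
    [[0, 0, 0], [0, 0, 0]]
  ]
}}

```text
clock: 24.4
eef_pos: [0.4973, 0.196, 0.0438]
tool_rot: [0.08, 2.442, -0.029]
contact_force: [-0.3, -1.7, 0.2]
finger_gap: -0.0003
grip_force: 0.7
```

Emit:
{"fn": "move_arm", "kwargs": {
  "steps": [
    [[0, 1, 0], [0, 0, 0]],
    [[0, 1, 0], [0, 0, 0]],
    [[0, 1, 0], [0, 0, 0]],
    [[0, 0, 0], [0, 0, 0]]
  ]
}}

```text
clock: 24.73
eef_pos: [0.4973, 0.1983, 0.0437]
tool_rot: [0.081, 2.442, -0.031]
contact_force: [-0.7, -4.9, -0.0]
finger_gap: -0.0001
grip_force: 2.4
```

Emit:
{"fn": "move_arm", "kwargs": {
  "steps": [
    [[0, 1, 0], [0, 0, 0]],
    [[0, 1, 0], [0, 0, 0]],
    [[0, 0.5, 0], [0, 0, 0]],
    [[0, 0, 0], [0, 0, 0]]
  ]
}}

```text
clock: 25.07
eef_pos: [0.4971, 0.1989, 0.0435]
tool_rot: [0.083, 2.441, -0.036]
contact_force: [-1.3, -12.4, 2.9]
finger_gap: -0.0002
grip_force: 6.2
```

```bash
python3 - <<'E'
from h import *
A=cur();s=arm.observe();print(inst(A[:3,3]),s['contact_force'])
E
```

```text
[-137.   -65.1   23.2] [ -1.32106323 -12.43637869   2.85422921]
```

The gate has reached its end (12 N, no further travel). Retracting and checking.

Emit:
{"fn": "move_arm", "kwargs": {
  "steps": [
    [[0, -5, 0], [0, 0, 0]],
    [[0, -12, 0], [0, 0, 0]],
    [[0, -8, 0], [0, 0, 0]],
    [[0, 0, -20], [0, 0, 0]],
    [[0, 0, -30], [0, 0, 0]],
    [[0, 0, -30], [0, 0, 0]],
    [[0, 0, -35], [0, 0, 0]],
    [[0, 0, -35], [0, 0, 0]],
    [[0, 10, -25], [0, 0, 0]],
    [[0, 10, 0], [0, 0, 0]],
    [[0, 0, 0], [0, 0, 0]],
    [[0, 0, 0], [0, 0, 0]]
  ]
}}

```text
clock: 26.07
eef_pos: [0.3851, 0.2045, 0.1775]
tool_rot: [0.079, 2.442, -0.028]
contact_force: [-0.0, -1.2, -1.1]
finger_gap: -0.0001
grip_force: 0.0
```

```bash
python3 - <<'E'
from h import *
A=cur();print(inst(A[:3,3]),arm.observe()['contact_force'])
c=cap('wrist');P=ptsmap(c);D=P-[.638,.255,.0203];a=np.deg2rad(-3.7);save('w7.png',c['image'])
X=(D[...,0]*np.cos(a)+D[...,1]*np.sin(a))*1000;Y=(-D[...,0]*np.sin(a)+D[...,1]*np.cos(a))*1000;Z=D[...,2]*1000
hsv=cv2.cvtColor(c['image'],cv2.COLOR_RGB2HSV)
red=((hsv[...,0]>172)|(hsv[...,0]<5))&(hsv[...,1]>150)
m=red&(X<-72)&(X>-100)&(Z>8)&(abs(Y)<80);print('bar',m.sum(),np.percentile(X[m],[2,98]),np.percentile(Y[m],[1,99]))
m=red&(X>-74)&(X<-50)&(abs(Y)<24)&(Z>15);print('mod red',m.sum(),np.percentile(X[m],[5,50]))
m=(hsv[...,2]<60)&(abs(X+140)<16)&(abs(Y+45)<16)&(Z>28)&(Z<44);print('post',np.percentile(Y[m],[3,97]) if m.any() else 0)
c=cap('top');P=ptsmap(c)
for l in ['loupe_mid','gauge_mid','oil_mid']:
    for r in models.spot_in(l,c)[:1]:
        u,v=np.round(r['pixel']).astype(int);print(l,u,v,round(r['p'],2))
E
```

```text
[-249.1  -66.7  157.2] [-0.01380258 -1.2216611  -1.08647673]
bar 1256 [-96.60093911 -76.54785414] [-49.7020346    4.43071412]
mod red 356 [-70.68918079 -67.2427242 ]
post [-51.71658852 -38.01142867]
loupe_mid 297 287 0.56
gauge_mid 295 210 0.49
oil_mid 265 170 0.92
```

View pics/w7.png

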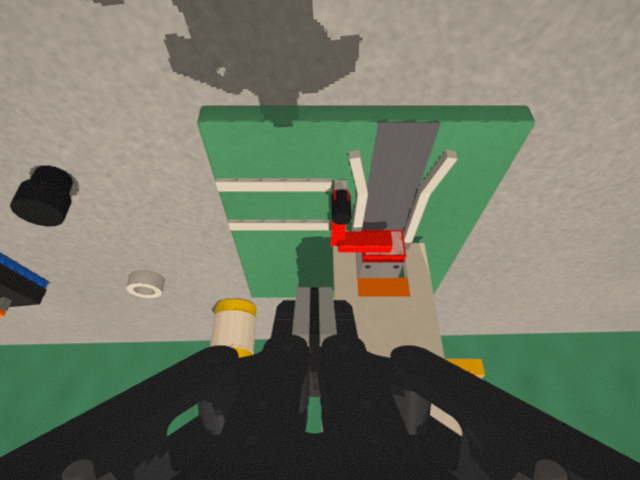

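The red gate bar (365,242) lies across behind the module's red end (385,250). Its post is at (341,207), y about -45, and the bar tip is 4.4 mm left of the axis. The loupe (45,195), ring (146,284) and oil bottle (235,325) have not been moved, and the robot touches nothing.

```bash
python3 -c "
from rig import arm
print(arm.finish_job())"
```

```text
the job is handed in; nothing more can be done
None
```

The job is handed in: the module is home against the stop, window up, the red gate is fully across behind it, and the loupe, ring gauge, oil bottle and camera head were left alone; the last move ended at about 26 s of the 64 s allowed.

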